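# Move a charged battery pack from the charger to the rover

### The job

Take the charged battery pack out of the desk charger by squeezing its two orange side tabs together, and fit it in the rover's empty battery tray: press it gently down to the stop so that both tabs spring out and lock it in, then let go. Squeeze gently, never wrench the pack against the charger or force it into the rover, and leave the screwdriver, the tester and the spare wheel where they are.

Things in the scene. Friction and masses are not known exactly. Their poses are not given: they have to be found in the camera images.
- pack: Battery pack: dark upright block 64 (x) x 34 (y) x 84 (z) mm, green band, 0.27 to 0.42 kg; origin at the centre of its underside, z up; same either way round. An orange sprung tab on its +y and -y face. Starts locked in the charger, 2 mm above the pocket floor; it comes free upwards only while both tabs are pinched in 4 mm or more. Pinch each tab with 15 to 40 N; over 60 N breaks it.
- tab_left_pad (a point): Centre of the finger pad (flat outer face) of the +y tab. Each pad is 28 mm wide (x), reaches from 44 to 80 mm above the pack's origin; this point is at 65 mm, 28 mm from the middle. 56 mm over both tabs, 46 mm when both are fully pressed in.
- tab_right_pad (a point): The same for the -y tab. Low on each tab (8 to 20 mm above the pack's origin) is an outward hook, flat on top, sloped below: with the tabs free, pushing the pack straight down (some 12 to 15 N) also snaps it in.
- tab_left (a joint): How far the +y tab is pressed straight in: 0 is out (locking), 0.005 m fully in. Spring: 3 N at 0, 9 N fully in.
- tab_right (a joint): The same for the -y tab.
- charger: Desk charger, fixed: grey base 120 (x) x 100 (y) x 10 mm with a black pocket 79 x 72 mm outside. Origin on the desk under the pocket's centre, axes along the pack's. Pocket floor 14 mm, rim 49 mm above the desk; a grey lamp strip on its -x side is 35 mm high. Sprung contacts push the pack up with 6 N. Pack against charger: keep below 60 N.
- rover: Rover, fixed: aluminium chassis 210 (x) x 130 (y) mm, 184 mm over the wheels; deck 50 mm, wheel tops 80 mm above the desk. Origin on the desk under its middle. On the deck a black battery tray 79 x 72 mm outside, a sensor puck (top 72 mm) at x = +78 mm, a green circuit board (top 66 mm) at x = -72 mm. Pack against rover: keep below 40 N.
- rover_bay (a point): Centre of the tray's floor at the tray's lowest setting, 56 mm above the desk, 10 mm in +x from the rover's origin, rover's axes. The tray's height is adjustable: the real floor is 0 to 15 mm higher (unmeasured, differs each time). Pocket like the charger's: 35 mm deep, 67 x 37 mm inside plus tab slots at +y and -y; rim flared 3 mm; 1.5 mm play round the pack.
- tray_mouth (a point): Centre of the tray's mouth at the lowest setting, 35 mm above point rover_bay. Pushing the pack in: a sprung plate 7 mm proud of the floor pushes back, 3 N rising to 7 N, then the floor stops it firmly. The tabs lock (spring out) only within 2 mm of that stop; locked, it rises to 2 mm above the floor. Not locked, it stays 6 mm up with tabs held in.
- screwdriver: Screwdriver, 180 mm long, lying on the desk beyond the charger; origin under its middle. Leave it.
- tester: Yellow battery tester 85 x 50 x 30 mm lying on the robot's side of the charger; origin at the centre of its underside. Leave it.
- wheel: Spare wheel, 80 mm diameter, 24 mm thick, lying flat; origin at the centre of its underside. Leave it.
There are look-alikes about, which are no part of the job. What is meant by the pack is not pink or turquoise, and is the larger of those in its own colour.

How it is judged:
On the way, in this order (a step that is already met when the one before it is completed fails the run):
1. the pack is lifted some 60 mm, clear of the charger (z of pack in the frame of charger above 0.075 m), for 0.1 s.
2. the pack is locked in the rover's tray: in place and both tabs sprung out below the lips (horizontal distance between pack and rover_bay below 0.006 m and z of pack in the frame of rover_bay below 0.0185 m and value of joint each of tab_left, tab_right below 0.001 m), for 0.2 s.
At the end, for the whole second after the job is handed in: The pack stands upright (within 0.08 rad) and at rest in the rover's tray, within 6 mm of the bay's centre and at most 18.5 mm above the lowest floor level, with both tabs sprung out (pressed in by less than 1 mm), so that it is locked; and it has been let go (all of step 2 and angle between pack's own z axis and vertical below 0.08 rad and linear speed of pack below 0.02 m/s); the robot touches nothing.
It fails at once if a tab is squeezed with more than 60 N (contact force between the fingers and pack above 120 N).
It fails at once if the pack is wrenched against the charger (more than 60 N) (contact force between pack and charger above 60 N).
It fails at once if the pack is forced against the rover (more than 40 N) (contact force between pack and rover above 40 N).
It fails at once if the screwdriver, the tester or the spare wheel is moved by more than 20 mm (distance of any of screwdriver, tester, wheel from where it was at the start of the episode above 0.02 m).
It also fails if it takes over 51 s, if anything falls off the work surface, if the arm or the gripper's body presses on something with over 40 N, if the wrist force passes 120 N, or if a joint passes its speed limit or range.

### The arm

A 6-joint arm with a two-finger parallel gripper is mounted at the origin on the work surface. World frame = base frame: x ahead of the robot, y to its left, z up, the work surface at z = 0. Lengths are in m, angles in rad, forces in N, time in s.
With the tool pointing down it reaches from about 0.35 to 0.775 m from the base axis. Payload 5.5 kg.
Tool frame: the origin (TCP) lies where the fingers leave the gripper's body, on its centre line; the fingertips stand 73 mm ahead of it and the grasp point (between the pads) lies 54 mm ahead of it; z points along the fingers, y is the direction in which the jaws open and shut (so a half turn about z gives the same grasp; the last joint's range is limited). The gripper opens to 85 mm and grips with 20 to 120 N. Pads are 22 mm wide; open, the fingers measure 114 mm over their backs; the gripper's body (76 mm by 85 mm) begins 54 mm behind the grasp point. The pads swing forward as they close: fully open they stand 13 mm farther back than shut.
Start: joints at [-1.412, 0.313, 0.046, 1.304, 0, 1.431], TCP at [0.169, -0.55, 0.304] pointing down, gripper open.
Joint ranges: [-2.76, 2.76], [-0.86, 1.69], [-1.03, 1.26], [-2.2, 2.34], [-1.47, 1.5], [-3.14, 3.14]. Speed limits (rad/s): [2.57, 2.57, 3.14, 3.14, 3.14, 3.14].

### API

Orientations are given as a unit quaternion [w, x, y, z].
In Python, from workcell import env, read_camera, job, cut_out gives the robot as it stands.
- The arm moves only by the tool servo_tool, never from a script. Its argument "deltas" is a list of rows, each an object of numbers: "dx", "dy", "dz": the shift along the world's x, y, z in mm; "rx", "ry", "rz": the turn, a rotation vector about the world's x, y, z in rad; "fingers": the closure, from -1 (fully open) to 1 (shut). A call has 1 to 8 rows; each row shifts and turns the commanded pose from where the row before left it; what a row does not reach is not made up. A row lasts 1/10 s, in which the tool goes at most 50 mm and 8.59 degrees, less where a joint would pass 70% of its speed; a pose out of reach is approached as far as the arm can. A call is refused whole if a number of a shift passes 50 or a number of a turn 0.15, either way. A call with a gripper value outside its range is refused whole. The fingers move at their own pace and stop on an object; "newtons" is the grip in N (left out, the last holds). Time passes only in rows, so rows that do not move let the fingers close. It gives the time, the measured TCP pose, the force and the opening at its end, in the units of the state.
- env.get_state(): the state, without advancing time (a new reading comes with each control period).
- read_camera(name): name is "scene" or "top" or "wrist"; returns a dict with "img" (480x640x3 uint8, red, green, blue), "intrinsics" (3x3 intrinsics, pixels), "k1" (the pictures are not rectified: a ray, as slopes to the right and down, at radius r is drawn at 1 + k1 r^2 times it, then the intrinsics apply), "extrinsics" (4x4, takes a point from camera to world coordinates); the wrist camera has in their place "hand_eye" (4x4, takes a point from camera to tool coordinates, whose origin is the TCP and whose axes are the flange's). Camera axes: x right, y down, z forward; pixel columns grow to the right and rows downward; lengths in m; the calibration is good to about 2 mm. A picture is of the moment at which its call begins: read the wrist's pose just before it. There is no depth.
- job.hand_in(): hands the job in, once; it reports no verdict.
Trained networks look in the newest picture that a camera, given by its name, has taken for a name from the list of things; names that differ only in an ending like _2 or _b are one class to them, and where a whole thing is asked for, a point or a joint stands for the part that bears it (a point fixed in the world has none). Each returns a list of dicts, best first, with "confidence" (0 to 1); they miss things now and then, are a little off and sometimes report something else, mostly with a low value. They report only what shows in the picture. A call takes as long as a camera call. They do not tell look-alikes from the thing itself.
- cut_out(target, camera): "region" (480x640 bool, what is visible of it) and "extent" ([left, top, right, bottom] in pixels, round what is visible of it).
The state is a dict: "clock": time; "joint_pos": joint angles; "qvel": joint speeds; "tau": joint torques, N m; "tcp_pos": TCP position; "orientation": TCP orientation; "wrist_force": force on the tool from outside, world axes, zero at the start; "ft_torque": the same for the moment, N m; "finger_gap": finger opening in m.
Only numpy, scipy, OpenCV 4.12 (cv2) and the standard library are available. Lean on these libraries where they do the work, as an engineer would, in place of code of your own. Each camera call takes 0.05 s, during which the arm holds its last target. There are 200 camera calls.

## Working session

There is one attempt and no reset: what is moved stays moved. The work goes in short steps, Python scripts to look and compute and a tool call to move; the robot and the scene stay as the last step left them, time stands still between calls to the robot, and variables do not carry over. Pictures are saved under pics/ and viewed, about 8 in all and at most 12, crops included, and the job is handed in when it is done.

Besides the shell and the picture viewer there is one more tool, called after "Call:" in YAML: its name, and indented under it one key for each argument. servo_tool: Moves the arm, as the interface text tells. Its arguments: {"type":"object","properties":{"deltas":{"type":"array"},"newtons":{"type":"number"}},"required":["deltas"]}

```bash
ls; mkdir -p pics
cat > h.py <<'E'
import numpy as np, cv2
from workcell import env, read_camera, job, cut_out
E
python3 - <<'E'
from h import *
s=env.get_state(); print(s)
for n in ("scene","top"):
    c=read_camera(n); cv2.imwrite(f"pics/{n}0.png",c["img"][:,:,::-1])
    print(n,c["intrinsics"],c["k1"],c["extrinsics"])
    for t in ("pack","charger","rover","screwdriver","tester","wheel","tab_left_pad"):
        try: print(t,[(round(d["confidence"],2),d["extent"]) for d in cut_out(t,n)])
        except Exception as e: print(t,e)
E
```

```text
pics
{'clock': 0.0, 'joint_pos': array([-1.41161541e+00,  3.14006847e-01,  4.49750345e-02,  1.30361333e+00,
       -3.28559426e-05,  1.43120685e+00]), 'qvel': array([ 0.00014781, -0.00071085,  0.00105685,  0.00011938,  0.00031896,
       -0.00077414]), 'tau': array([ 1.26675921e-03, -4.80626822e+01,  2.98532850e+01,  1.93523598e-02,
       -6.89073750e-05, -2.53876173e-07]), 'tcp_pos': array([ 0.16917598, -0.5491445 ,  0.30300348]), 'orientation': array([-9.24203502e-04,  9.88862341e-01,  1.48830159e-01, -2.54822814e-05]), 'wrist_force': array([-0.38406619, -0.31377001, -0.39777597]), 'ft_torque': array([ 0.02670961, -0.06888473,  0.01050273]), 'finger_gap': 0.08525443738508444}
scene [[472.31066361   0.         322.39826115]
 [  0.         472.31066361 232.15535861]
 [  0.           0.           1.        ]] 0.008245905628741714 [[-0.55079013  0.45268379 -0.70121867  1.17566894]
 [ 0.83463702  0.30210736 -0.46055638  0.39367471]
 [ 0.00335691 -0.83893297 -0.5442244   0.59012175]
 [ 0.          0.          0.          1.        ]]
pack [(0.89, [218.0, 192.4, 253.5, 230.1]), (0.73, [1
[... 945 characters left out ...]
0.79, [486.5, 242.1, 539.2, 278.8]), (0.76, [353.2, 199.7, 376.8, 226.6]), (0.74, [426.6, 206.8, 459.5, 247.0]), (0.55, [361.2, 279.2, 385.6, 305.7]), (0.47, [421.0, 275.7, 450.5, 319.8])]
charger [(0.85, [402.9, 200.5, 466.3, 262.0]), (0.41, [91.0, 139.2, 221.1, 276.6]), (0.33, [424.8, 215.3, 435.3, 238.2])]
rover [(0.82, [93.0, 141.4, 216.8, 276.1]), (0.56, [280.8, 274.7, 322.2, 317.2])]
screwdriver [(0.56, [385.3, 169.5, 481.1, 188.9])]
tester [(0.75, [420.3, 273.5, 452.4, 318.8])]
wheel [(0.77, [282.6, 272.6, 323.8, 318.9])]
tab_left_pad [(0.58, [421.0, 219.2, 431.4, 236.2]), (0.55, [359.0, 287.3, 367.1, 296.6]), (0.47, [498.9, 240.9, 523.8, 254.5]), (0.45, [351.8, 212.1, 359.4, 228.1])]
```

View pics/scene0.png

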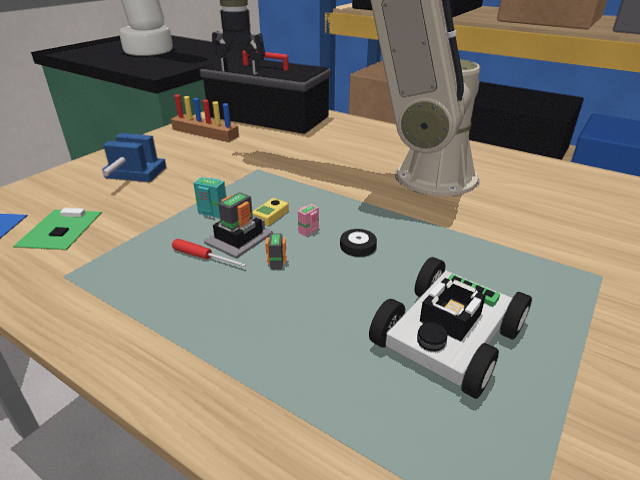

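View pics/top0.png

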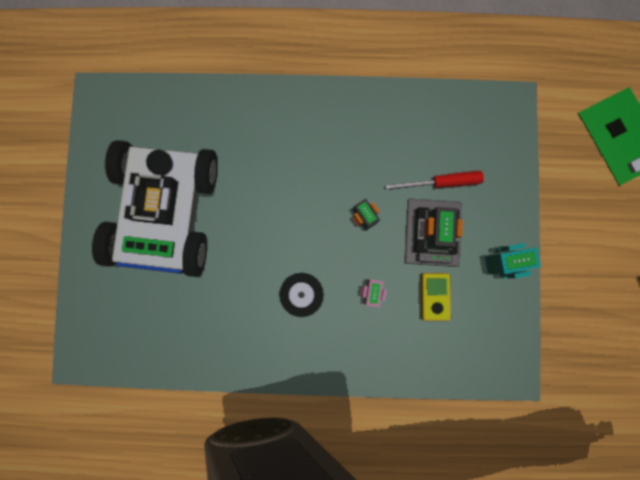

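The pack candidates in the top image are the dark one in the charger (443,227), a small dark one (367,214), a pink one (375,292) and a turquoise one (518,260). I choose the one in the charger: it is dark, and larger than the other dark one. The rover is at (155,205) with its board (−x) towards the robot. Next I estimate poses.

```bash
cat >> h.py <<'E'
from scipy.spatial.transform import Rotation as R
def ext(c,s=None):
    if "extrinsics" in c: return c["extrinsics"]
    T=np.eye(4); q=s["orientation"]; T[:3,:3]=R.from_quat([q[1],q[2],q[3],q[0]]).as_matrix(); T[:3,3]=s["tcp_pos"]
    return T@c["hand_eye"]
def proj(c,T,P):
    p=(np.atleast_2d(P)-T[:3,3])@T[:3,:3]; u=p[:,:2]/p[:,2:]
    u=u*(1+c["k1"]*(u**2).sum(1,keepdims=True)); K=c["intrinsics"]
    return u*[K[0,0],K[1,1]]+K[:2,2]
def back(c,T,px,z):
    K=c["intrinsics"]; d=(np.atleast_2d(px)-K[:2,2])/[K[0,0],K[1,1]]; u=d.copy()
    for _ in range(20): u=d/(1+c["k1"]*(u**2).sum(1,keepdims=True))
    r=np.c_[u,np.ones(len(u))]@T[:3,:3].T
    return T[:3,3]+r*((z-T[2,3])/r[:,2])[:,None]
E
python3 - <<'E'
from h import *
c=read_camera("top"); T=ext(c); img=c["img"]
hsv=cv2.cvtColor(img,cv2.COLOR_RGB2HSV)
def rect(m,z,n):
    ys,xs=np.nonzero(m); P=back(c,T,np.c_[xs,ys],z)[:,:2]*1000
    r=cv2.minAreaRect(P.astype(np.float32)); print(n,np.round(P.mean(0)),np.round(r[0],1),np.round(r[1],1),round(r[2],2))
m=np.zeros((480,640),bool)
for d in cut_out("charger","top")[:1]: rect(d["region"],.010,"charger base"); 
for d in cut_out("pack","top"):
    e=d["extent"]; rect(d["region"],.1,"pack %s"%np.round(e))
g=cv2.inRange(hsv,(45,90,40),(85,255,255))>0
w=g.copy(); w[:, :425]=0; w[:,470:]=0; w[:200]=0; w[270:]=0; rect(w,.1,"pack green top")
w=g.copy(); w[:,:100]=0;w[:,200:]=0; w[:225]=0; w[265:]=0; rect(w,.066,"board")
for d in cut_out("rover","top")[:1]: rect(d["region"],.05,"rover")
print("tcp cam", [np.round(read_camera("wrist")[k],3) for k in("hand_eye","intrinsics","k1")])
cv2.imwrite("pics/crop.png",cv2.resize(img[125:290,85:235],None,fx=3.6,fy=3.6,interpolation=2)[:,:,::-1])
cv2.imwrite("pics/crop2.png",cv2.resize(img[150:330,340:550],None,fx=3.3,fy=3.3,interpolation=2)[:,:,::-1])
E
```

```text
charger base [ 536. -237.] [ 541.5 -247.3] [101.  120.3] 88.32
pack [488. 242. 542. 279.] [ 487. -359.] [ 486.4 -358.6] [55.5 89.7] 12.36
pack [422. 207. 460. 249.] [ 538. -242.] [ 539.  -242.8] [69.8 64.6] 0.56
pack [354. 200. 380. 228.] [ 558. -115.] [ 558.2 -115.2] [45.1 40.8] 28.4
pack [359. 279. 385. 305.] [ 429. -130.] [ 428.9 -130.2] [38.3 40.6] 55.64
pack [420. 272. 452. 320.] [ 427. -232.] [ 426.5 -232.3] [76.1 50.4] 1.6
pack green top [ 539. -248.] [ 527.7 -246.1] [27.8 82.5] 80.63
board [496. 256.] [496.5 256.6] [89.5 26.7] 85.2
rover [565. 252.] [568.2 253.8] [210.  230.1] 85.61
tcp cam [array([[ 0.   , -0.948, -0.317,  0.083],
       [ 1.   ,  0.   , -0.   ,  0.001],
       [ 0.   , -0.317,  0.948, -0.069],
       [ 0.   ,  0.   ,  0.   ,  1.   ]]), array([[397.655,   0.   , 315.583],
       [  0.   , 397.655, 241.645],
       [  0.   ,   0.   ,   1.   ]]), np.float64(-0.02)]
```

View pics/crop2.png

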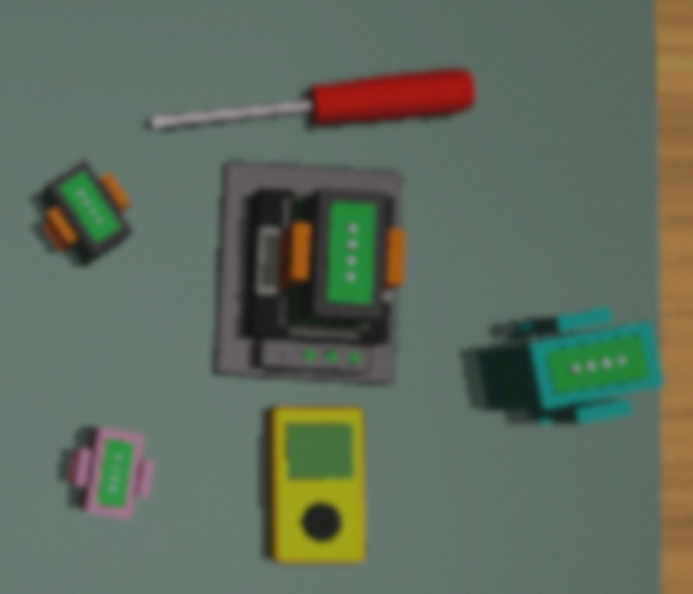

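The crop confirms it: the dark pack with orange tabs in the charger at crop (350,255). The small dark one at (88,207) is the look-alike, and the tester and screwdriver are clear of the charger. I'll move above the pack with the tool's yaw near π, which keeps joint 6 in range at both places.

Call:
servo_tool:
  deltas:
    - {"dx": 20,"dy": 16,"rz": 0.148,"fingers": -1}
    - {"dx": 20,"dy": 16,"rz": 0.148}
    - {"dx": 20,"dy": 16,"rz": 0.148}
    - {"dx": 20,"dy": 16,"rz": 0.148}
    - {"dx": 20,"dy": 16,"rz": 0.148}
    - {"dx": 20,"dy": 16,"rz": 0.148}
    - {"dx": 20,"dy": 16,"rz": 0.148}
    - {"dx": 20,"dy": 16,"rz": 0.148}

```text
invalid input at $.deltas[0]: expected keys dx, dy, dz, rx, ry, rz, fingers
```

Call:
servo_tool:
  deltas:
    - {"dx": 20,"dy": 16,"rz": 0.148}
    - {"dx": 20,"dy": 16,"rz": 0.148}
    - {"dx": 20,"dy": 16,"rz": 0.148}
    - {"dx": 20,"dy": 16,"rz": 0.148}
    - {"dx": 20,"dy": 16,"rz": 0.148}
    - {"dx": 20,"dy": 16,"rz": 0.148}
    - {"dx": 20,"dy": 16,"rz": 0.148}
    - {"dx": 20,"dy": 16,"rz": 0.148}

```text
invalid input at $.deltas[0]: expected keys dx, dy, dz, rx, ry, rz, fingers
```

Call:
servo_tool:
  deltas:
    - {"dx": 20,"dy": 16,"rz": 0.148}
    - {"dx": 20,"dy": 16,"rz": 0.148}
    - {"dx": 12,"dy": 14,"rz": 0.148}
    - {}
    - {}

```text
invalid input at $.deltas[0]: expected keys dx, dy, dz, rx, ry, rz, fingers
```

All keys are needed in each row.

Call:
servo_tool:
  deltas:
    - {"dx": 20,"dy": 16,"dz": 0,"rx": 0,"ry": 0,"rz": 0.148,"fingers": -1}
    - {"dx": 20,"dy": 16,"dz": 0,"rx": 0,"ry": 0,"rz": 0.148,"fingers": -1}
    - {"dx": 20,"dy": 16,"dz": 0,"rx": 0,"ry": 0,"rz": 0.148,"fingers": -1}
    - {"dx": 20,"dy": 16,"dz": 0,"rx": 0,"ry": 0,"rz": 0.148,"fingers": -1}
    - {"dx": 20,"dy": 16,"dz": 0,"rx": 0,"ry": 0,"rz": 0.148,"fingers": -1}
    - {"dx": 20,"dy": 16,"dz": 0,"rx": 0,"ry": 0,"rz": 0.148,"fingers": -1}
    - {"dx": 20,"dy": 16,"dz": 0,"rx": 0,"ry": 0,"rz": 0.148,"fingers": -1}
    - {"dx": 20,"dy": 16,"dz": 0,"rx": 0,"ry": 0,"rz": 0.148,"fingers": -1}

```text
clock: 1.95
tcp_pos: [0.33, -0.4208, 0.304]
orientation: [0.0, 0.735, 0.678, 0.0]
wrist_force: [0.2, -1.3, 0.2]
finger_gap: 0.0854
```

Call:
servo_tool:
  deltas:
    - {"dx": 20,"dy": 16,"dz": 0,"rx": 0,"ry": 0,"rz": 0.148,"fingers": -1}
    - {"dx": 20,"dy": 16,"dz": 0,"rx": 0,"ry": 0,"rz": 0.148,"fingers": -1}
    - {"dx": 20,"dy": 16,"dz": 0,"rx": 0,"ry": 0,"rz": 0.148,"fingers": -1}
    - {"dx": 20,"dy": 16,"dz": 0,"rx": 0,"ry": 0,"rz": 0.148,"fingers": -1}
    - {"dx": 20,"dy": 16,"dz": 0,"rx": 0,"ry": 0,"rz": 0.148,"fingers": -1}
    - {"dx": 20,"dy": 16,"dz": 0,"rx": 0,"ry": 0,"rz": 0.148,"fingers": -1}
    - {"dx": 20,"dy": 16,"dz": 0,"rx": 0,"ry": 0,"rz": 0.148,"fingers": -1}
    - {"dx": 20,"dy": 16,"dz": 0,"rx": 0,"ry": 0,"rz": 0.148,"fingers": -1}

```text
clock: 2.75
tcp_pos: [0.49, -0.2928, 0.304]
orientation: [0.0, 0.232, 0.973, -0.0]
wrist_force: [0.1, -0.5, -0.1]
finger_gap: 0.0857
```

Call:
servo_tool:
  deltas:
    - {"dx": 20,"dy": 16,"dz": 0,"rx": 0,"ry": 0,"rz": 0.148,"fingers": -1}
    - {"dx": 20,"dy": 16,"dz": 0,"rx": 0,"ry": 0,"rz": 0.148,"fingers": -1}
    - {"dx": 12,"dy": 14,"dz": 0,"rx": 0,"ry": 0,"rz": 0.148,"fingers": -1}
    - {"dx": 0,"dy": 0,"dz": 0,"rx": 0,"ry": 0,"rz": 0,"fingers": -1}
    - {"dx": 0,"dy": 0,"dz": 0,"rx": 0,"ry": 0,"rz": 0,"fingers": -1}

```text
clock: 3.25
tcp_pos: [0.5413, -0.2474, 0.3038]
orientation: [-0.0, 0.016, 1.0, -0.0]
wrist_force: [0.3, 0.5, 0.1]
finger_gap: 0.0851
```

Run:
```python
from h import *
s=env.get_state(); c=read_camera("wrist"); T=ext(c,s); img=c["img"].copy()
hsv=cv2.cvtColor(img,cv2.COLOR_RGB2HSV)
g=(cv2.inRange(hsv,(45,100,50),(85,255,255))).astype(np.uint8)
n,l,st,ce=cv2.connectedComponentsWithStats(g)
for i in range(1,n):
    if st[i,4]>300:
        ys,xs=np.nonzero(l==i); P=back(c,T,np.c_[xs,ys],.1)[:,:2]*1000
        r=cv2.minAreaRect(P.astype(np.float32)); print("green",st[i],np.round(r[0],1),np.round(r[1],1),round(r[2],2))
for t in("pack","charger","tab_left_pad"):
    for d in cut_out(t,"wrist"): print(t,d["confidence"],d["extent"])
a=np.radians(-1.7); Rz=np.array([[np.cos(a),-np.sin(a)],[np.sin(a),np.cos(a)]])
def box(lx,ly,z,col,ctr=(.5415,-.2473)):
    q=np.array([[1,1],[1,-1],[-1,-1],[-1,1]])*[lx/2,ly/2]@Rz.T+ctr
    p=proj(c,T,np.c_[q,np.full(4,z)]); cv2.polylines(img,[np.round(p).astype(int)],True,col)
box(.064,.034,.1,(255,255,255)); box(.120,.1,.01,(255,0,255)); box(.079,.072,.049,(0,255,255)); box(.028,.056,.096,(255,255,0))
cv2.imwrite("pics/w1.png",img[:,:,::-1])
```

```text
green [446  33  29  53 958] [ 434.3 -152.6] [12.9 29.7] 82.37
green [  92  137   76   47 2100] [ 490.2 -372.7] [21.7 48.1] 11.98
green [ 297  195   32   68 1979] [ 543.3 -249.5] [22.  50.2] 88.3
green [449 219  37  42 694] [ 554.8 -137.9] [30.8 13.7] 34.38
green [   0  324   75  103 2440] [ 672.5 -484.5] [ 62.2 105.2] 73.27
pack 0.98 [276.1, 173.3, 350.9, 273.5]
pack 0.86 [77.5, 114.9, 208.4, 202.3]
pack 0.79 [423.0, 194.8, 493.2, 263.3]
pack 0.6 [419.8, 22.9, 485.5, 95.7]
tab_left_pad 0.77 [125.1, 168.6, 191.9, 199.4]
tab_left_pad 0.72 [472.4, 48.5, 486.0, 77.1]
tab_left_pad 0.57 [461.6, 205.3, 493.3, 237.5]
```

View pics/w1.png

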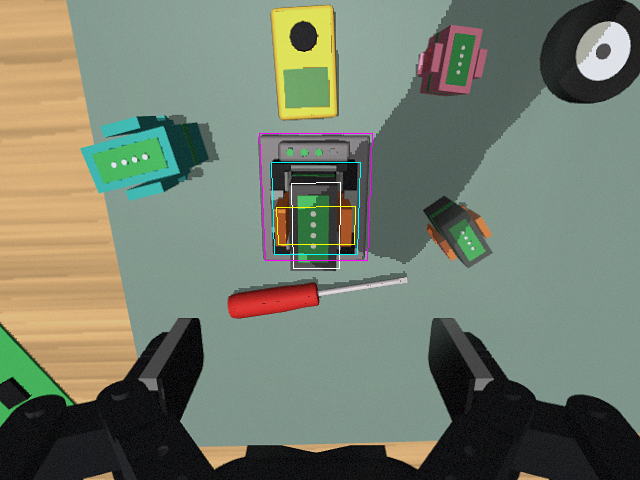

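The overlay fits: the charger base outline sits on (261–370, 134–260) and the pack top on (291–340, 183–268). The label centre gives about (543,−249) with yaw −1.7°, so I descend.

Call:
servo_tool:
  deltas:
    - {"dx": 0.5,"dy": -1,"dz": -25,"rx": 0,"ry": 0,"rz": 0,"fingers": -1}
    - {"dx": 0.5,"dy": 0,"dz": -25,"rx": 0,"ry": 0,"rz": 0,"fingers": -1}
    - {"dx": 0,"dy": 0,"dz": -25,"rx": 0,"ry": 0,"rz": 0,"fingers": -1}
    - {"dx": 0,"dy": 0,"dz": -25,"rx": 0,"ry": 0,"rz": 0,"fingers": -1}
    - {"dx": 0,"dy": 0,"dz": -25,"rx": 0,"ry": 0,"rz": 0,"fingers": -1}
    - {"dx": 0,"dy": 0,"dz": -25,"rx": 0,"ry": 0,"rz": 0,"fingers": -1}
    - {"dx": 0,"dy": 0,"dz": -15,"rx": 0,"ry": 0,"rz": 0,"fingers": -0.6}
    - {"dx": 0,"dy": 0,"dz": -7,"rx": 0,"ry": 0,"rz": 0,"fingers": -0.5}
  newtons: 30

```text
clock: 4.25
tcp_pos: [0.5409, -0.2487, 0.1302]
orientation: [-0.001, 0.016, 1.0, 0.001]
wrist_force: [0.3, -0.4, 0.7]
finger_gap: 0.0648
```

Call:
servo_tool:
  deltas:
    - {"dx": 0,"dy": 0,"dz": 0,"rx": 0,"ry": 0,"rz": 0,"fingers": -0.4}
    - {"dx": 0,"dy": 0,"dz": 0,"rx": 0,"ry": 0,"rz": 0,"fingers": -0.4}

```text
clock: 4.45
tcp_pos: [0.5425, -0.2491, 0.1327]
orientation: [0.0, 0.016, 1.0, -0.0]
wrist_force: [0.2, -0.2, 0.6]
finger_gap: 0.0595
```

Run:
```python
from h import *
s=env.get_state(); c=read_camera("wrist"); print(s["tcp_pos"],s["wrist_force"],s["ft_torque"],s["finger_gap"])
cv2.imwrite("pics/w2.png",c["img"][:,:,::-1])
```

```text
[ 0.54250179 -0.24911958  0.13274876] [ 0.20914968 -0.24717769  0.6379626 ] [-0.06364572 -0.01111516 -0.015189  ] 0.059459348697238006
```

View pics/w2.png

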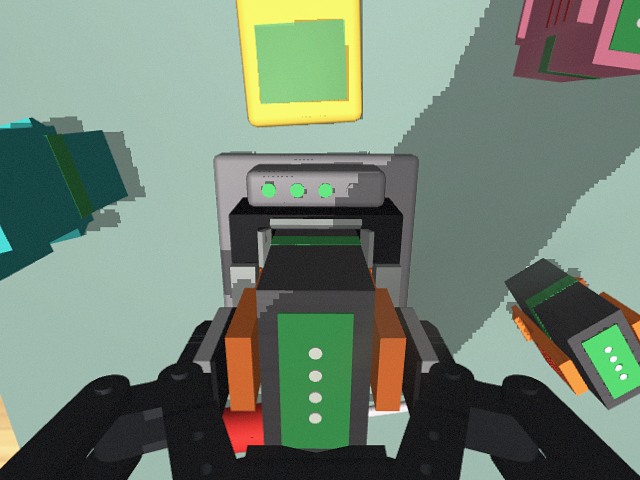

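The fingers straddle both tabs evenly (tab outer faces at columns 227 and 405), so I pinch with 30 N.

Call:
servo_tool:
  deltas:
    - {"dx": 0,"dy": 0,"dz": 0,"rx": 0,"ry": 0,"rz": 0,"fingers": -0.25}
    - {"dx": 0,"dy": 0,"dz": 0,"rx": 0,"ry": 0,"rz": 0,"fingers": -0.1}
    - {"dx": 0,"dy": 0,"dz": 0,"rx": 0,"ry": 0,"rz": 0,"fingers": 1}
    - {"dx": 0,"dy": 0,"dz": 0,"rx": 0,"ry": 0,"rz": 0,"fingers": 1}
    - {"dx": 0,"dy": 0,"dz": 0,"rx": 0,"ry": 0,"rz": 0,"fingers": 1}
    - {"dx": 0,"dy": 0,"dz": 0,"rx": 0,"ry": 0,"rz": 0,"fingers": 1}
  newtons: 30

```text
clock: 5.1
tcp_pos: [0.5429, -0.2492, 0.1339]
orientation: [0.001, 0.015, 1.0, -0.001]
wrist_force: [-1.8, 0.8, 8.4]
finger_gap: 0.0433
```

Call:
servo_tool:
  deltas:
    - {"dx": 0,"dy": 0,"dz": 3,"rx": 0,"ry": 0,"rz": 0,"fingers": 1}
    - {"dx": 0,"dy": 0,"dz": 4,"rx": 0,"ry": 0,"rz": 0,"fingers": 1}
    - {"dx": 0,"dy": 0,"dz": 4,"rx": 0,"ry": 0,"rz": 0,"fingers": 1}

```text
clock: 5.4
tcp_pos: [0.5422, -0.2484, 0.143]
orientation: [-0.0, 0.015, 1.0, 0.0]
wrist_force: [-0.3, -0.4, -2.9]
finger_gap: 0.0433
```

Free: only the pack's weight (about 3 N) is on the wrist. I lift clear.

Call:
servo_tool:
  deltas:
    - {"dx": 0,"dy": 0,"dz": 10,"rx": 0,"ry": 0,"rz": 0,"fingers": 1}
    - {"dx": 0,"dy": 0,"dz": 15,"rx": 0,"ry": 0,"rz": 0,"fingers": 1}
    - {"dx": 0,"dy": 0,"dz": 20,"rx": 0,"ry": 0,"rz": 0,"fingers": 1}
    - {"dx": 0,"dy": 0,"dz": 25,"rx": 0,"ry": 0,"rz": 0,"fingers": 1}
    - {"dx": 0,"dy": 0,"dz": 25,"rx": 0,"ry": 0,"rz": 0,"fingers": 1}
    - {"dx": 0,"dy": 0,"dz": 25,"rx": 0,"ry": 0,"rz": 0,"fingers": 1}
    - {"dx": 0,"dy": 0,"dz": 20,"rx": 0,"ry": 0,"rz": 0,"fingers": 1}
    - {"dx": 0,"dy": 0,"dz": 15,"rx": 0,"ry": 0,"rz": 0,"fingers": 1}

```text
clock: 6.2
tcp_pos: [0.542, -0.2481, 0.2993]
orientation: [-0.0, 0.015, 1.0, 0.0]
wrist_force: [0.1, -0.3, -3.0]
finger_gap: 0.0429
```

Run:
```python
from h import *
s=env.get_state(); print(s["tcp_pos"],s["wrist_force"],s["finger_gap"])
c=read_camera("wrist"); T=ext(c,s); img=c["img"].copy(); t=s["tcp_pos"]
a=np.radians(-1.7); Rz=np.array([[np.cos(a),-np.sin(a)],[np.sin(a),np.cos(a)]])
for z in (t[2]-.0345,):
    q=np.array([[1,1],[1,-1],[-1,-1],[-1,1]])*[.032,.017]@Rz.T+t[:2]
    cv2.polylines(img,[np.round(proj(c,T,np.c_[q,np.full(4,z)])).astype(int)],True,(255,255,255))
g=cv2.inRange(cv2.cvtColor(c["img"],cv2.COLOR_RGB2HSV),(45,100,50),(85,255,255))
n,l,st,ce=cv2.connectedComponentsWithStats(g)
for i in range(1,n):
    if st[i,4]>3000:
        ys,xs=np.nonzero(l==i); P=(back(c,T,np.c_[xs,ys],t[2]-.0345)[:,:2]-t[:2])*1000
        r=cv2.minAreaRect(P.astype(np.float32)); print("green",st[i],np.round(r[0],1),np.round(r[1],1),round(r[2],2))
sc=read_camera("scene")["img"]
cv2.imwrite("pics/w3.png",np.hstack([img[:, 100:540],sc[40:340,100:450].repeat(1,0) if 0 else cv2.resize(sc[0:480,140:360],(220,480))])[:,:,::-1])
```

```text
[ 0.54196529 -0.24807696  0.29934621] [ 0.10962383 -0.25718327 -2.99403233] 0.04291648153872729
green [ 279  306   74  134 8881] [-1.  -0.1] [21.8 49.4] 88.2
green [   0  329   78  124 4470] [  6.7 -89.9] [24.8 49.6] 73.3
```

View pics/w3.png

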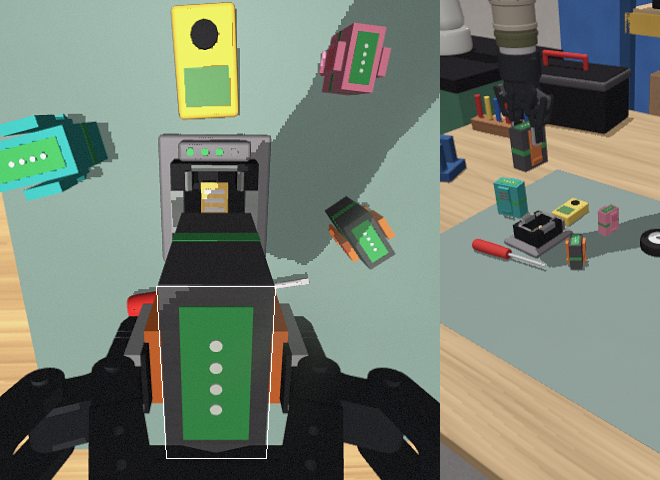

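The pack is held upright, centred on the tool within 1 mm. I move partway to the rover and look at the tray from the side.

Call:
servo_tool:
  deltas:
    - {"dx": 0,"dy": 20,"dz": 0,"rx": 0,"ry": 0,"rz": 0,"fingers": 1}
    - {"dx": 0,"dy": 40,"dz": 0,"rx": 0,"ry": 0,"rz": 0,"fingers": 1}
    - {"dx": 0,"dy": 45,"dz": 0,"rx": 0,"ry": 0,"rz": 0,"fingers": 1}
    - {"dx": 0,"dy": 45,"dz": 0,"rx": 0,"ry": 0,"rz": 0,"fingers": 1}
    - {"dx": 0,"dy": 45,"dz": 0,"rx": 0,"ry": 0,"rz": 0,"fingers": 1}
    - {"dx": 0,"dy": 45,"dz": 0,"rx": 0,"ry": 0,"rz": 0,"fingers": 1}
    - {"dx": 0,"dy": 45,"dz": 0,"rx": 0,"ry": 0,"rz": 0,"fingers": 1}
    - {"dx": 0,"dy": 45,"dz": 0,"rx": 0,"ry": 0,"rz": 0,"fingers": 1}

```text
clock: 7.1
tcp_pos: [0.5405, 0.0841, 0.2964]
orientation: [-0.002, 0.015, 1.0, 0.0]
wrist_force: [0.9, 0.4, -4.3]
finger_gap: 0.0429
```

Call:
servo_tool:
  deltas:
    - {"dx": 0,"dy": 30,"dz": 0,"rx": 0,"ry": 0,"rz": 0,"fingers": 1}
    - {"dx": 0,"dy": 15,"dz": 0,"rx": 0,"ry": 0,"rz": 0,"fingers": 1}
    - {"dx": 0,"dy": 0,"dz": 0,"rx": 0,"ry": 0,"rz": 0,"fingers": 1}
    - {"dx": 0,"dy": 0,"dz": 0,"rx": 0,"ry": 0,"rz": 0,"fingers": 1}

```text
clock: 7.5
tcp_pos: [0.5417, 0.1263, 0.2971]
orientation: [-0.001, 0.015, 1.0, -0.0]
wrist_force: [0.4, -0.7, -3.4]
finger_gap: 0.0433
```

Run:
```python
from h import *
s=env.get_state(); print(s["tcp_pos"],s["orientation"],s["wrist_force"],s["finger_gap"])
c=read_camera("wrist"); T=ext(c,s); np.savez("pics/w4.npz",T=T,img=c["img"]); img=c["img"].copy()
g=cv2.inRange(cv2.cvtColor(c["img"],cv2.COLOR_RGB2HSV),(45,100,30),(85,255,255)); g=cv2.morphologyEx(g,cv2.MORPH_CLOSE,np.ones((9,9)))
n,l,st,ce=cv2.connectedComponentsWithStats(g)
for i in range(1,n):
    if st[i,4]>500:
        ys,xs=np.nonzero(l==i); P=back(c,T,np.c_[xs,ys],.066)[:,:2]*1000
        r=cv2.minAreaRect(P.astype(np.float32)); print("green",st[i],np.round(r[0],1),np.round(r[1],1),round(r[2],2))
a=np.radians(-4.6); Rz=np.array([[np.cos(a),-np.sin(a)],[np.sin(a),np.cos(a)]]); O=np.array([.568,.251])
def box(x,lx,ly,z,col):
    q=(np.array([[1,1],[1,-1],[-1,-1],[-1,1]])*[lx/2,ly/2]+[x,0])@Rz.T+O
    cv2.polylines(img,[np.round(proj(c,T,np.c_[q,np.full(4,z)])).astype(int)],True,col)
box(0,.21,.13,.05,(255,0,255)); box(.01,.079,.072,.091,(0,255,255)); box(.01,.079,.072,.106,(255,255,0))
cv2.imwrite("pics/w4.png",img[:,:,::-1])
```

```text
[0.54165206 0.12631152 0.29709725] [-8.66152786e-04  1.51418182e-02  9.99884925e-01 -3.33710544e-04] [ 0.37812721 -0.66109851 -3.4250491 ] 0.04326637378351878
green [ 425  134  126   43 3189] [497.8 255.2] [90.7 27.3] 85.09
green [272 233  89   9 692] [557.9 125.9] [70.   6.7] 88.28
green [  0 234  42  43 779] [ 566.5 -118.3] [36.8 18.2] 34.46
green [ 279  306   74  134 9031] [690.3 121.5] [ 63.1 142.9] 88.18
```

View pics/w4.png

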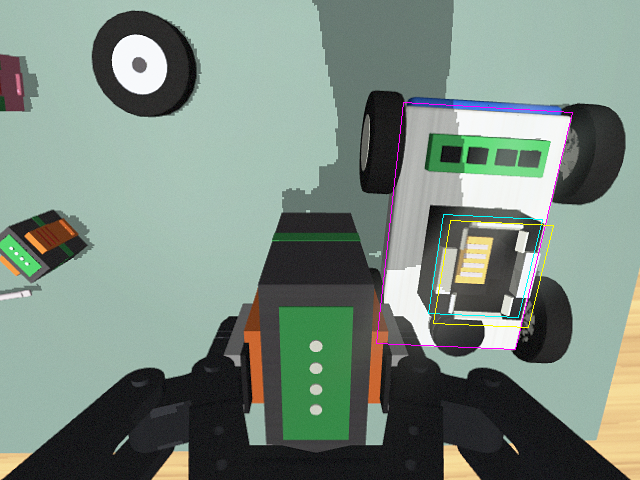

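Run:
```python
from h import *
d=np.load("pics/w4.npz"); T=d["T"]; c=read_camera("wrist"); img=d["img"]
a=np.radians(-4.9); Rz=np.array([[np.cos(a),-np.sin(a)],[np.sin(a),np.cos(a)]]); B=np.array([.5792,.249])
x0,y0,x1,y1=400,180,580,360; f=3.3
big=cv2.resize(img[y0:y1,x0:x1],None,fx=f,fy=f,interpolation=cv2.INTER_CUBIC); o=big.copy()
for z,col in((.091,(0,255,255)),(.098,(0,255,0)),(.106,(255,255,0))):
  q=(np.array([[1,1],[1,-1],[-1,-1],[-1,1]])*[.0395,.036])@Rz.T+B
  p=(proj(c,T,np.c_[q,np.full(4,z)])-[x0,y0]+.5)*f
  cv2.polylines(o,[np.round(p).astype(int)],True,col)
cv2.imwrite("pics/c4.png",cv2.resize(np.hstack([big,o]),None,fx=.67,fy=.67,interpolation=cv2.INTER_AREA)[:,:,::-1])
```

```text
(no output)
```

View pics/c4.png

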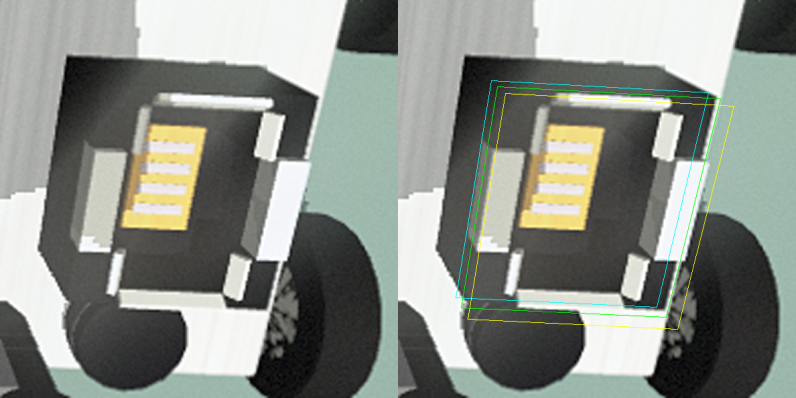

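The green outline (rim at about 98 mm, floor about 6 mm up) meets the tray's rim corner at crop (318,97). That puts the bay at about (579.5, 248.8), yaw −4.9°. I go above it.

Call:
servo_tool:
  deltas:
    - {"dx": 6,"dy": 15,"dz": 0,"rx": 0,"ry": 0,"rz": -0.014,"fingers": 1}
    - {"dx": 8,"dy": 25,"dz": 0,"rx": 0,"ry": 0,"rz": -0.014,"fingers": 1}
    - {"dx": 10,"dy": 35,"dz": 0,"rx": 0,"ry": 0,"rz": -0.014,"fingers": 1}
    - {"dx": 8,"dy": 30,"dz": -15,"rx": 0,"ry": 0,"rz": -0.012,"fingers": 1}
    - {"dx": 6,"dy": 17,"dz": -20,"rx": 0,"ry": 0,"rz": 0,"fingers": 1}
    - {"dx": 0,"dy": 0,"dz": -15,"rx": 0,"ry": 0,"rz": 0,"fingers": 1}
    - {"dx": 0,"dy": 0,"dz": 0,"rx": 0,"ry": 0,"rz": 0,"fingers": 1}
    - {"dx": 0,"dy": 0,"dz": 0,"rx": 0,"ry": 0,"rz": 0,"fingers": 1}

```text
clock: 8.4
tcp_pos: [0.5804, 0.2472, 0.2478]
orientation: [-0.001, 0.043, 0.999, -0.0]
wrist_force: [0.0, 0.8, -3.6]
finger_gap: 0.0429
```

Run:
```python
from h import *
s=env.get_state(); print(s["tcp_pos"],s["orientation"],s["wrist_force"],s["finger_gap"])
c=read_camera("wrist"); T=ext(c,s); img=c["img"].copy(); t=s["tcp_pos"]
g=cv2.inRange(cv2.cvtColor(c["img"],cv2.COLOR_RGB2HSV),(45,100,30),(85,255,255)); g=cv2.morphologyEx(g,cv2.MORPH_CLOSE,np.ones((9,9)))
n,l,st,ce=cv2.connectedComponentsWithStats(g)
for i in range(1,n):
    if st[i,4]>500:
      for z in (.066,t[2]-.0345):
        ys,xs=np.nonzero(l==i); P=back(c,T,np.c_[xs,ys],z)[:,:2]*1000
        r=cv2.minAreaRect(P.astype(np.float32)); print("green",z,st[i],np.round(r[0],1),np.round(r[1],1),round(r[2],2))
a=np.radians(-4.9); Rz=np.array([[np.cos(a),-np.sin(a)],[np.sin(a),np.cos(a)]]); B=np.array([.5795,.2488])
def box(lx,ly,z,col,x=0,ctr=B):
    q=(np.array([[1,1],[1,-1],[-1,-1],[-1,1]])*[lx/2,ly/2]+[x,0])@Rz.T+ctr
    cv2.polylines(img,[np.round(proj(c,T,np.c_[q,np.full(4,z)])).astype(int)],True,col)
box(.21,.13,.05,(255,0,255),-.01); box(.079,.072,.097,(0,255,0)); box(.064,.034,t[2]-.1185,(255,255,0),0,t[:2]-[.001,0])
cv2.imwrite("pics/w5.png",img[:,:,::-1])
```

```text
[0.58039214 0.24715068 0.24780277] [-5.20329831e-04  4.32918309e-02  9.99062311e-01 -2.11601087e-04] [ 0.04328086  0.81363204 -3.60173571] 0.042876879130442636
green 0.066 [ 250   82  148   47 5072] [498.8 258.8] [87.5 26.2] 85.06
green 0.21330276612250823 [ 250   82  148   47 5072] [499.8 256. ] [36.2 10.8] 85.06
green 0.066 [272 233  89   9 691] [581.  247.3] [58.6  5.6] 85.04
green 0.21330276612250823 [272 233  89   9 691] [533.8 251.3] [24.2  2.3] 85.04
green 0.066 [ 279  306   74  134 9020] [691.3 237.4] [ 52.7 119.4] 85.05
green 0.21330276612250823 [ 279  306   74  134 9020] [579.4 247.2] [21.8 49.4] 85.05
```

View pics/w5.png

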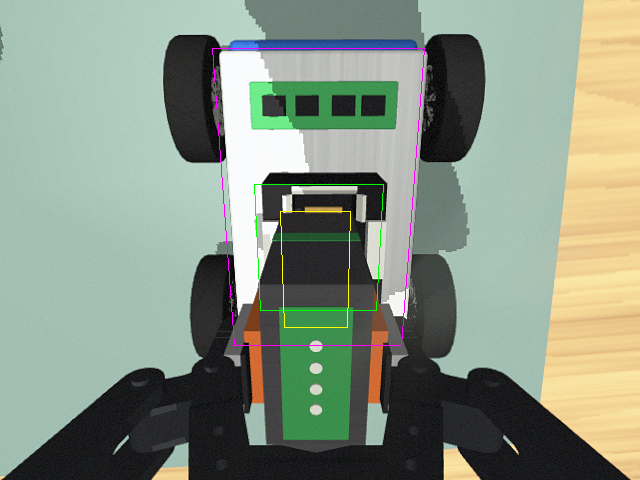

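This view shows board and tray centred at column 324, against 318–319 for the pack's axis at that depth. So the pack should go about 3 mm towards +y. I shift 2.5 mm, lower to just above the rim and compare pack and tray at equal depth.

Call:
servo_tool:
  deltas:
    - {"dx": 0,"dy": 1.5,"dz": -8,"rx": 0,"ry": 0,"rz": 0,"fingers": 1}
    - {"dx": 0,"dy": 1,"dz": -8,"rx": 0,"ry": 0,"rz": 0,"fingers": 1}
    - {"dx": 0,"dy": 0,"dz": -8,"rx": 0,"ry": 0,"rz": 0,"fingers": 1}
    - {"dx": 0,"dy": 0,"dz": 0,"rx": 0,"ry": 0,"rz": 0,"fingers": 1}
    - {"dx": 0,"dy": 0,"dz": 0,"rx": 0,"ry": 0,"rz": 0,"fingers": 1}
    - {"dx": 0,"dy": 0,"dz": 0,"rx": 0,"ry": 0,"rz": 0,"fingers": 1}

```text
clock: 9.05
tcp_pos: [0.5804, 0.251, 0.2241]
orientation: [0.0, 0.042, 0.999, 0.0]
wrist_force: [-0.8, 0.1, -3.0]
finger_gap: 0.0428
```

Run:
```python
from h import *
for k in range(4):
    s=env.get_state(); c=read_camera("wrist"); T=ext(c,s); t=s["tcp_pos"]
    g=cv2.inRange(cv2.cvtColor(c["img"],cv2.COLOR_RGB2HSV),(45,100,30),(85,255,255)); g=cv2.morphologyEx(g,cv2.MORPH_CLOSE,np.ones((9,9)))[:200]
    ys,xs=np.nonzero(g); P=back(c,T,np.c_[xs,ys],.066)[:,:2]*1000
    r=cv2.minAreaRect(P.astype(np.float32)); d=np.array(r[0])-t[:2]*1000
    print(np.round(t*1000,1),s["wrist_force"].round(1),"board rel",np.round(d@[[.9963,.0861],[-.0861,.9963]],1),round(r[2],2),xs.mean().round(1))
x0,y0,x1,y1=220,100,420,250
cv2.imwrite("pics/w6.png",cv2.resize(c["img"][y0:y1,x0:x1],None,fx=4,fy=4,interpolation=2)[:,:,::-1])
c=read_camera("scene"); cv2.imwrite("pics/s6.png",cv2.resize(c["img"][180:400,360:540],None,fx=2.7,fy=2.7,interpolation=2)[:,:,::-1])
```

```text
[580.4 251.  224.1] [-0.8  0.1 -3. ] board rel [-81.8   0.7] 85.15 316.5
[580.4 251.  224.3] [ 0.6  0.5 -3.3] board rel [-82.    0.7] 85.15 316.8
[580.5 251.1 224.3] [ 0.1  0.1 -1.8] board rel [-82.    0.7] 85.15 316.7
[580.4 251.  224.3] [-0.4  0.6 -2.8] board rel [-82.    0.7] 85.15 316.7
```

View pics/w6.png

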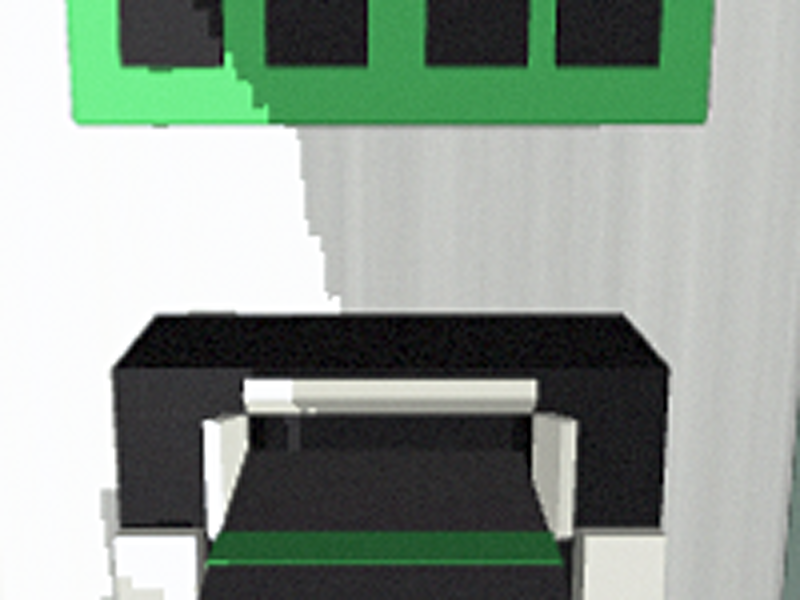

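Laterally the tray spans crop 115–668 (mid 391) and the pack's bottom edge 248–525 (mid 386), so the pack needs 0.6 mm more. I work out x and the heights from these edges.

Run:
```python
from h import *
from scipy.optimize import brentq
s=env.get_state(); c=read_camera("wrist"); T=ext(c,s); t=s["tcp_pos"]
def edge(l,r,row,w,n):
    px=np.array([[l,row],[r,row]])/4+[220,100]-.375
    f=lambda z:np.linalg.norm(np.diff(back(c,T,px,z)[:,:2],axis=0))-w
    z=brentq(f,0,.25); m=(back(c,T,px,z).mean(0)-t)[:2]*1000
    print(n,"z",round(z*1000,1),"mid rel tcp (rover axes)",np.round(m@[[.9963,.0861],[-.0861,.9963]],1)); return
edge(115,668,368,.072,"rim  -39.5 edge"); edge(248,525,452,.034,"pack -32 edge")
```

```text
rim  -39.5 edge z 89.0 mid rel tcp (rover axes) [-39.1   1. ]
pack -32 edge z 103.9 mid rel tcp (rover axes) [-31.6   0.3]
```

View pics/s6.png

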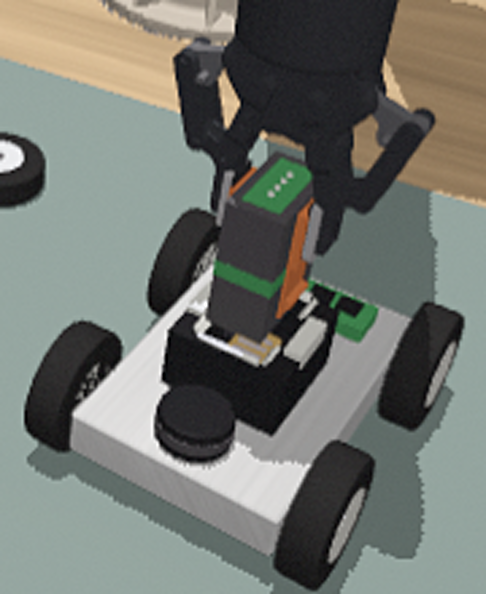

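The scene view shows the pack upright over the tray mouth. x agrees (offset 0) and y needs +0.7 mm, so I lower with force checks.

Call:
servo_tool:
  deltas:
    - {"dx": 0,"dy": 0.7,"dz": -4,"rx": 0,"ry": 0,"rz": 0,"fingers": 1}
    - {"dx": 0,"dy": 0,"dz": -5,"rx": 0,"ry": 0,"rz": 0,"fingers": 1}
    - {"dx": 0,"dy": 0,"dz": -5,"rx": 0,"ry": 0,"rz": 0,"fingers": 1}
    - {"dx": 0,"dy": 0,"dz": -3,"rx": 0,"ry": 0,"rz": 0,"fingers": 1}

```text
clock: 9.75
tcp_pos: [0.5799, 0.2515, 0.2059]
orientation: [-0.001, 0.042, 0.999, -0.0]
wrist_force: [0.7, 0.2, -3.7]
finger_gap: 0.0427
```

Call:
servo_tool:
  deltas:
    - {"dx": 0,"dy": 0,"dz": -3,"rx": 0,"ry": 0,"rz": 0,"fingers": 1}
    - {"dx": 0,"dy": 0,"dz": -3,"rx": 0,"ry": 0,"rz": 0,"fingers": 1}

```text
clock: 9.95
tcp_pos: [0.5802, 0.2516, 0.2006]
orientation: [-0.0, 0.042, 0.999, 0.0]
wrist_force: [0.1, -1.1, -1.9]
finger_gap: 0.0428
```

Call:
servo_tool:
  deltas:
    - {"dx": 0,"dy": 0,"dz": -3,"rx": 0,"ry": 0,"rz": 0,"fingers": 1}
    - {"dx": 0,"dy": 0,"dz": -3,"rx": 0,"ry": 0,"rz": 0,"fingers": 1}

```text
clock: 10.15
tcp_pos: [0.5803, 0.2516, 0.1948]
orientation: [0.0, 0.042, 0.999, 0.0]
wrist_force: [-0.3, 0.3, -4.3]
finger_gap: 0.0432
```

Call:
servo_tool:
  deltas:
    - {"dx": 0,"dy": 0,"dz": -2,"rx": 0,"ry": 0,"rz": 0,"fingers": 1}
    - {"dx": 0,"dy": 0,"dz": -1,"rx": 0,"ry": 0,"rz": 0,"fingers": 1}

```text
clock: 10.35
tcp_pos: [0.5802, 0.2516, 0.1917]
orientation: [-0.0, 0.042, 0.999, 0.0]
wrist_force: [-0.4, 0.3, -2.5]
finger_gap: 0.043
```

Call:
servo_tool:
  deltas:
    - {"dx": 0,"dy": 0,"dz": -2,"rx": 0,"ry": 0,"rz": 0,"fingers": 1}
    - {"dx": 0,"dy": 0,"dz": 0,"rx": 0,"ry": 0,"rz": 0,"fingers": 1}

```text
clock: 10.55
tcp_pos: [0.5801, 0.2516, 0.1897]
orientation: [-0.0, 0.042, 0.999, -0.0]
wrist_force: [-0.1, -1.1, -2.6]
finger_gap: 0.043
```

Call:
servo_tool:
  deltas:
    - {"dx": 0,"dy": 0,"dz": -2,"rx": 0,"ry": 0,"rz": 0,"fingers": 1}
    - {"dx": 0,"dy": 0,"dz": 0,"rx": 0,"ry": 0,"rz": 0,"fingers": 1}

```text
clock: 10.75
tcp_pos: [0.5803, 0.2517, 0.1883]
orientation: [0.0, 0.042, 0.999, 0.0]
wrist_force: [-1.9, -0.3, 0.4]
finger_gap: 0.0428
```

Call:
servo_tool:
  deltas:
    - {"dx": 0,"dy": 0,"dz": -2,"rx": 0,"ry": 0,"rz": 0,"fingers": 1}
    - {"dx": 0,"dy": 0,"dz": 0,"rx": 0,"ry": 0,"rz": 0,"fingers": 1}

```text
clock: 10.95
tcp_pos: [0.5804, 0.2517, 0.1862]
orientation: [0.0, 0.042, 0.999, 0.0]
wrist_force: [-0.6, -1.2, 1.9]
finger_gap: 0.0429
```

Call:
servo_tool:
  deltas:
    - {"dx": 0,"dy": 0,"dz": -1.5,"rx": 0,"ry": 0,"rz": 0,"fingers": 1}
    - {"dx": 0,"dy": 0,"dz": 0,"rx": 0,"ry": 0,"rz": 0,"fingers": 1}

```text
clock: 11.15
tcp_pos: [0.5804, 0.2517, 0.1846]
orientation: [0.0, 0.042, 0.999, 0.0]
wrist_force: [-1.5, 1.0, 2.3]
finger_gap: 0.0431
```

The plate was met at TCP z ≈ 0.1885, so the stop should come near 0.1815. I use 1 mm steps.

Call:
servo_tool:
  deltas:
    - {"dx": 0,"dy": 0,"dz": -1,"rx": 0,"ry": 0,"rz": 0,"fingers": 1}
    - {"dx": 0,"dy": 0,"dz": 0,"rx": 0,"ry": 0,"rz": 0,"fingers": 1}

```text
clock: 11.35
tcp_pos: [0.5804, 0.2517, 0.1836]
orientation: [0.0, 0.042, 0.999, 0.0]
wrist_force: [-1.3, -0.3, 3.4]
finger_gap: 0.0426
```

Call:
servo_tool:
  deltas:
    - {"dx": 0,"dy": 0,"dz": -1,"rx": 0,"ry": 0,"rz": 0,"fingers": 1}
    - {"dx": 0,"dy": 0,"dz": 0,"rx": 0,"ry": 0,"rz": 0,"fingers": 1}

```text
clock: 11.55
tcp_pos: [0.5804, 0.2517, 0.1825]
orientation: [0.0, 0.042, 0.999, 0.0]
wrist_force: [-1.7, -0.2, 4.9]
finger_gap: 0.0428
```

Call:
servo_tool:
  deltas:
    - {"dx": 0,"dy": 0,"dz": -0.7,"rx": 0,"ry": 0,"rz": 0,"fingers": 1}
    - {"dx": 0,"dy": 0,"dz": 0,"rx": 0,"ry": 0,"rz": 0,"fingers": 1}

```text
clock: 11.75
tcp_pos: [0.5804, 0.2517, 0.1823]
orientation: [0.0, 0.042, 0.999, 0.0]
wrist_force: [-1.8, -0.3, 6.0]
finger_gap: 0.0431
```

Call:
servo_tool:
  deltas:
    - {"dx": 0,"dy": 0,"dz": -0.7,"rx": 0,"ry": 0,"rz": 0,"fingers": 1}
    - {"dx": 0,"dy": 0,"dz": 0,"rx": 0,"ry": 0,"rz": 0,"fingers": 1}

```text
clock: 11.95
tcp_pos: [0.5803, 0.2517, 0.1822]
orientation: [0.001, 0.042, 0.999, 0.0]
wrist_force: [-3.3, -0.4, 9.3]
finger_gap: 0.0428
```

Call:
servo_tool:
  deltas:
    - {"dx": 0,"dy": 0,"dz": -0.5,"rx": 0,"ry": 0,"rz": 0,"fingers": 1}
    - {"dx": 0,"dy": 0,"dz": 0,"rx": 0,"ry": 0,"rz": 0,"fingers": 1}

```text
clock: 12.15
tcp_pos: [0.5804, 0.2517, 0.1822]
orientation: [0.001, 0.042, 0.999, 0.0]
wrist_force: [-4.1, -1.4, 12.8]
finger_gap: 0.0427
```

The stop is reached: z stays at 0.1822 while the force rises to 13 N. I let go here.

Call:
servo_tool:
  deltas:
    - {"dx": 0,"dy": 0,"dz": 0,"rx": 0,"ry": 0,"rz": 0,"fingers": -0.2}
    - {"dx": 0,"dy": 0,"dz": 0,"rx": 0,"ry": 0,"rz": 0,"fingers": -0.6}
    - {"dx": 0,"dy": 0,"dz": 0,"rx": 0,"ry": 0,"rz": 0,"fingers": -1}
    - {"dx": 0,"dy": 0,"dz": 0,"rx": 0,"ry": 0,"rz": 0,"fingers": -1}
    - {"dx": 0,"dy": 0,"dz": 0,"rx": 0,"ry": 0,"rz": 0,"fingers": -1}

```text
clock: 12.65
tcp_pos: [0.5802, 0.2516, 0.18]
orientation: [-0.0, 0.042, 0.999, -0.0]
wrist_force: [0.0, 0.0, 1.2]
finger_gap: 0.0852
```

Run:
```python
from h import *
s=env.get_state(); c=read_camera("wrist"); T=ext(c,s); t=s["tcp_pos"]; print(t,s["wrist_force"],s["finger_gap"])
g=cv2.inRange(cv2.cvtColor(c["img"],cv2.COLOR_RGB2HSV),(45,100,30),(85,255,255)); g=cv2.morphologyEx(g,cv2.MORPH_CLOSE,np.ones((9,9))); g[:260]=0
ys,xs=np.nonzero(g)
for z in (.142,.148,.154):
    P=back(c,T,np.c_[xs,ys],z)[:,:2]*1000; r=cv2.minAreaRect(P.astype(np.float32)); print(z,np.round(r[0],1),np.round(r[1],1),round(r[2],2))
cv2.imwrite("pics/w7.png",c["img"][:,:,::-1])
```

```text
[0.58020797 0.25158306 0.18000802] [0.01571326 0.00390887 1.23945224] 0.08517149802733585
0.142 [585.5 251.2] [23.5 53.6] 85.16
0.148 [580.8 251.6] [22.2 50.6] 85.16
0.154 [576. 252.] [20.9 47.6] 85.16
```

View pics/w7.png

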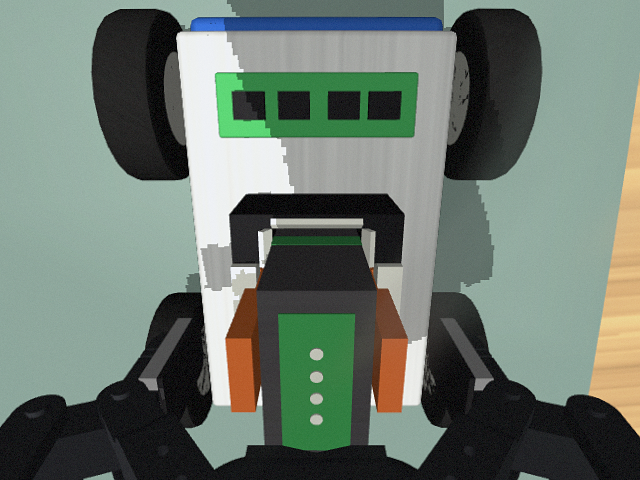

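Both tabs stand out (227–407, as when locked in the charger) and the band sits at the rim. I retreat straight up, then check from above and by the scene camera.

Call:
servo_tool:
  deltas:
    - {"dx": 0,"dy": 0,"dz": 8,"rx": 0,"ry": 0,"rz": 0,"fingers": -1}
    - {"dx": 0,"dy": 0,"dz": 15,"rx": 0,"ry": 0,"rz": 0,"fingers": -1}
    - {"dx": 0,"dy": 0,"dz": 20,"rx": 0,"ry": 0,"rz": 0,"fingers": -1}
    - {"dx": 0,"dy": 0,"dz": 25,"rx": 0,"ry": 0,"rz": 0,"fingers": -1}
    - {"dx": 0,"dy": 0,"dz": 25,"rx": 0,"ry": 0,"rz": 0,"fingers": -1}
    - {"dx": 0,"dy": 0,"dz": 20,"rx": 0,"ry": 0,"rz": 0,"fingers": -1}
    - {"dx": 0,"dy": 0,"dz": 8,"rx": 0,"ry": 0,"rz": 0,"fingers": -1}
    - {"dx": 0,"dy": 0,"dz": 0,"rx": 0,"ry": 0,"rz": 0,"fingers": -1}

```text
clock: 13.5
tcp_pos: [0.5809, 0.2518, 0.3031]
orientation: [0.001, 0.042, 0.999, 0.001]
wrist_force: [0.5, -0.3, 0.5]
finger_gap: 0.0854
```

Run:
```python
from h import *
s=env.get_state(); c=read_camera("wrist"); T=ext(c,s); t=s["tcp_pos"]; print(t,s["wrist_force"],s["finger_gap"])
hsv=cv2.cvtColor(c["img"],cv2.COLOR_RGB2HSV)
g=cv2.inRange(hsv,(45,100,30),(85,255,255)); n,l,st,ce=cv2.connectedComponentsWithStats(g)
for i in range(1,n):
    if st[i,4]>300:
        ys,xs=np.nonzero(l==i)
        for z in (.14,.146,.152):
            P=back(c,T,np.c_[xs,ys],z)[:,:2]*1000; r=cv2.minAreaRect(P.astype(np.float32)); print(st[i],z,np.round(r[0],1),np.round(r[1],1),round(r[2],2))
w=cv2.resize(c["img"][120:360,220:420],None,fx=2,fy=2,interpolation=2)
sc=read_camera("scene")["img"]; sc=cv2.resize(sc[200:400,370:530],(384,480),interpolation=2)
cv2.imwrite("pics/f.png",np.hstack([w,sc])[:,:,::-1])
```

```text
[0.58085075 0.25180677 0.30312655] [ 0.45066902 -0.31681401  0.48179207] 0.08538630775881996
[ 255   85  122   40 3437] 0.14 [499.4 258.8] [66.5 20.5] 85.16
[ 255   85  122   40 3437] 0.146 [499.4 258.8] [64.8 20. ] 85.16
[ 255   85  122   40 3437] 0.152 [499.4 258.8] [63.1 19.4] 85.16
[ 296  208   39   80 2764] 0.14 [583.7 251.4] [23. 52.] 85.05
[ 296  208   39   80 2764] 0.146 [581.6 251.6] [22.4 50.7] 85.05
[ 296  208   39   80 2764] 0.152 [579.4 251.7] [21.8 49.3] 85.05
```

The picture limit is reached, so the last check of the tab spread and the other objects is by numbers.

Run:
```python
from h import *
s=env.get_state(); c=read_camera("wrist"); T=ext(c,s)
g=cv2.inRange(cv2.cvtColor(c["img"],cv2.COLOR_RGB2HSV),(5,140,60),(18,255,255)); g[:150]=0; g[330:]=0; g[:,:240]=0; g[:,390:]=0
n,l,st,ce=cv2.connectedComponentsWithStats(g)
for i in range(1,n):
    if st[i,4]>60: print("orange",st[i])
ys,xs=np.nonzero(g); P=(back(c,T,np.c_[xs,ys],.066+.080)[:,:2]*1000)@[[.9963,.0861],[-.0861,.9963]]
print("tab span across",np.percentile(P[:,1],[1,99]).round(1),np.ptp(np.percentile(P[:,1],[1,99])).round(1))
c=read_camera("top"); 
for t in("screwdriver","tester","wheel"): print(t,[(round(d["confidence"],2),d["extent"]) for d in cut_out(t,"top")][:2])
```

```text
orange [345 203  18  69 985]
orange [269 204  19  68 977]
tab span across [273.3 328.2] 55.0
screwdriver [(0.67, [385.5, 172.2, 482.3, 188.5]), (0.45, [281.5, 274.5, 323.4, 314.9])]
tester [(0.6, [421.1, 275.4, 451.7, 322.3])]
wheel [(0.8, [283.5, 272.8, 326.9, 319.0])]
```

```bash
python3 -c "
from h import *
print(job.hand_in())"
```

```text
the job is handed in; nothing more can be done
None
```

I pinched the pack out of the charger with 30 N and lifted it clear. I then lowered it into the rover's tray until it hit the stop, where the wrist force rose to 13 N with no further travel. I released it there, backed straight up and handed the job in at about 14 s. The hand-in gives no verdict, so success is judged from the checks below.

**Checks that passed:**
- **Tabs:** after release they measure about 55 mm across, against 56 mm when free and 46 mm when pressed in.
- **Height:** the pack's top is at about 148–150 mm, which fits a locked pack. Not locked, it would be at about 154 mm.
- **Yaw:** the pack lines up with the rover to about 0.1°.
- **Other objects:** the screwdriver, tester and wheel are within a few pixels of their first positions in the top view.
- **Gripper:** it is open and clear of everything, and the wrist force is about zero.

**Checks that disagreed or could not be done:**
- **Tray position:** the camera views differed by 2–4 mm sideways, so I aligned by comparing the pack and the rim directly at nearly the same depth.
- **Rim height:** two estimates gave 89 and 98 mm. Contact with the stop suggests about 99 mm, with the tray floor at about 64 mm.
- **Final picture:** I could not view it because the viewer's limit of 12 was reached, so the tab spread and the other objects were checked by numbers only.

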